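# Gauge a lens blank in the bench caliper and stamp its centre mark

### The arm

A 6-joint arm with a two-finger parallel gripper is mounted at the origin on a cart in front of the work surface, level with it; the furniture and walls round the work are solid. World frame = base frame: x ahead of the robot, y to its left, z up, the work surface at z = 0. Lengths are in m, angles in rad, forces in N, time in s.
With the tool pointing down it reaches from about 0.375 to 0.9 m from the base axis. Payload 3.1 kg.
Tool frame: the origin (TCP) lies on the centre line of the jaws, within the pads' length; the fingertips stand 22 mm ahead of it and the grasp point (between the pads) lies 3 mm ahead of it; z points along the fingers, y is the line along which they close (so a half turn about z gives the same grasp; the last joint's range is limited). The gripper opens to 85 mm and grips with 20 to 120 N. Pads are 22 mm wide; open, the fingers measure 114 mm over their backs; the gripper's body (76 mm by 85 mm) begins 54 mm behind the grasp point. The pads swing forward as they close: fully open they stand 13 mm farther back than shut.
Start: joints at [-1.506, 0.527, 1.433, -0, 1.181, -0.178], TCP at [0.15, -0.607, 0.253] pointing down, gripper open.
Joint ranges: [-3.08, 3.08], [-0.75, 2.2], [0.22, 2.44], [-1.43, 4.57], [0, 2.65], [-2.85, 2.85]. Speed limits (rad/s): [2.79, 2.79, 3.14, 3.14, 3.14, 3.14].

### API

Orientations are given as a unit quaternion [x, y, z, w].
In Python, from station import manip gives the robot as it stands.
- The arm moves only by the shell command python3 drive.py FILE [FORCE], which reads ROWS from the file FILE. ROWS is a JSON object whose key "rows" holds a list of rows, 1 to 20 of them, each of 5 numbers: dx, dy, dz in shares of 1 m (1.0 is 1 m), then a turn about the tool's z in fractions of the full range, 1 being pi rad, then the opening from 0.0 (shut) to 1.0 (fully open); each row is the pose to reach, as a shift and turn from the pose commanded when the command began, along the tool's axes at that moment; what a row does not reach only later rows make up. A row lasts 1/10 s, in which the tool goes at most 0.05 m and 0.15 rad, less where a joint would pass 70% of its speed; a pose out of reach is approached as far as the arm can. The fingers move at their own pace and stop on an object; FORCE is the grip in N (left out, the last holds). Time passes only in rows, so rows that do not move let the fingers close. It prints the time, the measured TCP pose, the force, the opening and the grip force at its end. A shift or turn number past 1, either way, is cut back to 1. Input that does not fit is refused with a message, and nothing moves.
- manip.sense(): the state, without advancing time (a new reading comes with each control period).
- manip.snapshot(name): name is "side" or "top" or "wrist"; returns a dict with "pixels" (420x560x3 uint8, red, green, blue), "range_z" (420x560 float32, m along the optical axis (not along the pixel's ray), 0 where there is no reading), "fov_y" (degrees; the focal length in pixels is half the picture's height over the tangent of half this angle, whatever the lens; pixels are square), "cx", "cy" (the principal point, pixels), "k1" (the pictures are not rectified: a ray, as slopes to the right and down, at radius r is drawn at 1 + k1 r^2 times it, then the intrinsics apply), "R" (3x3) and "t" (3): a world point X has camera coordinates R X + t; the wrist camera has in their place "hand_eye" (4x4, takes a point from camera to tool coordinates, whose origin is the TCP and whose axes are the flange's). Camera axes: x right, y down, z forward; pixel columns grow to the right and rows downward; lengths in m; the calibration is good to about 2 mm. A picture is of the moment at which its call begins: read the wrist's pose just before it.
- manip.sign_off(): hands the job in; it is judged then, once.
The state is a dict: "t": time; "q": joint angles; "qd": joint speeds; "tau": joint torques, N m; "tcp_pos": TCP position; "tool_rot": TCP orientation; "force": force on the tool from outside, world axes, zero at the start; "ft_torque": the same for the moment, N m; "finger_gap": opening from 0.0 (shut) to 1.0 (fully open); "gripper_force": force on a finger pad.
Only numpy, scipy, OpenCV 4.12 (cv2) and the standard library are available. Lean on these libraries where they do the work, as an engineer would, in place of code of your own. Each camera call takes 0.05 s, during which the arm holds its last target. There are 200 camera calls.

### The job

Lay the clear round lens blank flat and centred across the bed of the bench caliper, between its open jaws, then slide the jaw by its black grip gently shut on the blank until the dial's needle stands in the green band, and let go. With the blank held there, take the wooden-handled stamp off the ink pad, press it squarely and with moderate force on the centre of the blank, lift it straight off without smearing, and stand it back upright on the ink pad. Leave the blank held in the caliper with the needle in the green, and leave the lens clock, the blue box and the black pliers alone.

Things in the scene. Friction and masses are not known exactly. Their poses are not given: they have to be found in the camera images.
- lens: Clear round uncut lens blank to be gauged: a shallow dish, 9 mm thick at the rim, 6 mm at the centre, 58 to 68 mm across (true diameter not known: the caliper finds it). About 30 g. Lies on the worktop, hollow side up. Origin: middle of its underside; z up. Grasp it across the rim.
- lens_mid (a point): Centre of the lens blank, 4.5 mm above its underside.
- caliper: Bench comparator caliper, fixed: green foot 92 x 290 x 12 mm with a steel bed bar 40 mm wide across x, top 26 mm above the worktop, narrower than the blank laid on it. Origin: foot's underside, on the middle line. y: measuring direction, from the sliding jaw towards anvil and dial; x: across the bed; z up. Green head with the dial at y +72 to +133 mm, up to 105 mm above the worktop.
- anvil_face (a point): Middle of the rest place of the anvil's working face (does not move with it): caliper y +55 mm, 34 mm above the worktop. The anvil, a steel plate 36 mm wide and 15 mm high before the head, yields along +y on a spring, 1.5 N per mm, up to 8 mm, and drives the red needle (0.3 rad per mm). The green band is 1.5 to 4.5 mm, so 2.25 to 6.75 N on the blank.
- jaw: Sliding jaw: aluminium saddle 58 mm across the bed, 44 mm long, top 42 mm above the worktop, steel jaw plate in front. Origin: middle of the plate's working face, 34 mm above the worktop; axes as the caliper's. Slides along caliper y, face from y -55 mm (open; starts 0 to 18 mm on) to +20 mm. A gib drags with a steady 8 N, to which the anvil's force adds on contact; it stays where left.
- jaw_grip (a point): Centre of the jaw's upright black knurled grip, a cylinder 20 mm across and 25 mm high (46 to 71 mm above the worktop), 27 mm behind the jaw face. Pinch it from above to slide the jaw.
- stamp: Centre-mark stamp on the ink pad, 57 mm high, about 72 g: wooden handle 19 mm across from 20 mm up, knob top 22 mm across at 51 to 57 mm, black collar 25 mm across at 10 to 20 mm, below it a black rubber die 16 mm across on a spring (2 N per mm, 7 mm travel: 4 mm of push gives 8 N). Origin: centre of the die's face, spring relaxed (lower end); z up the handle.
- stamp_grip (a point): Middle of the stamp's wooden handle, 36 mm above the die's face.
- ink_pad: Open ink pad, fixed: black case 74 (x) x 94 (y) mm with blue felt 64 x 84 mm, whose top is 12 mm above the worktop; its empty black lid, 7 mm high, is folded back flat beside it on its -y side. Origin: centre of the case's underside.
- lens_clock: Lens clock, a round silvery hand gauge with three pins, 68 x 51 x 16 mm, lying on its back, loose; leave alone. Origin: underside, near the middle.
- lens_box_blue: Small blue carton, 51 x 60 x 24 mm, loose; leave alone. Origin: centre of its underside.
- pliers_black: Black-handled pliers, 45 x 154 x 10 mm, loose; leave alone. Origin: centre of the underside.

How it is judged:
On the way, in this order (a step that is already met when the one before it is completed fails the run):
1. the blank lies flat on the bed between the jaws, let go (x of lens_mid in the frame of caliper between -0.012 and 0.012 m and y of lens_mid in the frame of caliper between -0.03 and 0.06 m and z of lens_mid in the frame of caliper between 0.027 and 0.034 m and angle between lens's own z axis and vertical below 0.06 rad and contact force between the fingers and lens below 0.1 N), for 0.2 s.
2. the jaw is closed on the blank with 2 to 7 N and let go (x of lens_mid in the frame of caliper between -0.012 and 0.012 m and y of lens_mid in the frame of caliper between -0.03 and 0.06 m and z of lens_mid in the frame of caliper between 0.027 and 0.034 m and angle between lens's own z axis and vertical below 0.06 rad and contact force between jaw and lens between 2 and 7 N and contact force between the fingers and jaw below 0.1 N), for 0.4 s.
3. the stamp is pressed upright on the blank's centre (within 4 mm) with 4 to 14 N (contact force between stamp and lens between 4 and 14 N and horizontal distance between stamp and lens_mid below 0.004 m and angle between stamp's own z axis and vertical below 0.1 rad and contact force between jaw and lens between 2 and 7 N), for 0.3 s.
At the end, for the whole second after the job is handed in: The blank lies flat on the caliper's bed, within 12 mm of its middle line, held by the jaw with 2 to 7 N (needle in the green); the stamp stands upright on the ink pad's felt, within 38 mm of its centre; both are at rest (x of lens_mid in the frame of caliper between -0.012 and 0.012 m and y of lens_mid in the frame of caliper between -0.03 and 0.06 m and z of lens_mid in the frame of caliper between 0.027 and 0.034 m and angle between lens's own z axis and vertical below 0.06 rad and contact force between jaw and lens between 2 and 7 N and horizontal distance between stamp and ink_pad below 0.038 m and z of stamp in the frame of ink_pad between 0.009 and 0.016 m and angle between stamp's own z axis and vertical below 0.1 rad and linear speed of each of stamp, lens below 0.02 m/s); the robot touches nothing.
It fails at once if the blank is squeezed by the jaw with more than 14 N (contact force between jaw and lens above 14 N).
It fails at once if the stamp is forced on the blank with more than 25 N (contact force between stamp and lens above 25 N).
It fails at once if the stamp touches the blank more than 8 mm off its centre or slides that far on it (contact force between stamp and lens above 0.5 N and horizontal distance between stamp and lens_mid above 0.008 m).
It fails at once if the lens clock, the blue box or the pliers are shifted by more than 25 mm (distance of any of lens_clock, lens_box_blue, pliers_black from where it was at the start of the episode above 0.025 m).
It also fails if it takes over 67 s, if anything falls off the work surface, if the arm or the gripper's body presses on something with over 40 N, if the wrist force passes 120 N, or if a joint passes its speed limit or range.

## Working session

There is one attempt and no reset: what is moved stays moved. The work goes in short steps, Python scripts to look and compute and a shell command to move; the robot and the scene stay as the last step left them, time stands still between calls to the robot, and variables do not carry over. Pictures are saved under pics/ and viewed, at most 10 in all, crops included, and the job is handed in when it is done.

```bash
ls; mkdir -p pics
python3 - <<'E'
from station import manip
import cv2,json
s=manip.sense();print({k:s[k] for k in('t','tcp_pos','tool_rot','finger_gap')})
for n in('top','side','wrist'):
    d=manip.snapshot(n);cv2.imwrite(f'pics/{n}0.png',d['pixels'][:,:,::-1])
    import pickle;pickle.dump(d,open(f'{n}0.pkl','wb'))
    print(n,{k:(v.tolist() if hasattr(v,'tolist') else v) for k,v in d.items() if k not in('pixels','range_z')})
E
```

```text
drive.py
pics
station.py
{'t': 0.0, 'tcp_pos': array([ 0.15021865, -0.60599944,  0.25233273]), 'tool_rot': array([ 9.92640153e-01,  1.21096519e-01,  4.77840473e-05, -1.07541843e-03]), 'finger_gap': 1.0021076199082664}
top {'fov_y': 43.68308715478434, 'cx': 283.030025798905, 'cy': 210.85622694737378, 'k1': -0.17153211900731033, 'R': [[-0.02232280472555344, -0.9997298220527757, -0.006478833807836071], [-0.9932884547440392, 0.02291368756510283, -0.11337111005175485], [0.11348893365162553, 0.003904589670324354, -0.9935315878813933]], 't': [-0.20831704532390774, 0.5670843763411254, 1.3196253610195767]}
side {'fov_y': 50.19271967988068, 'cx': 270.92054203642243, 'cy': 214.63583515127806, 'k1': -0.13500751497785982, 'R': [[-0.9952246775815554, -0.0974428684011634, -0.005720885459681166], [-0.03344608613465602, 0.3954866824450209, -0.9178625405423759], [0.0917016927595255, -0.9132881097476223, -0.3968571885938981]], 't': [0.5175478039723332, 0.18199692839579434, 0.628484498994628]}
wrist {'fov_y': 59.547883068930076, 'cx': 280.58928904845476, 'cy': 212.92783818781365, 'k1': -0.05242918920481862, 'hand_eye': [[0.001604849831652019, -0.9525771736322524, -0.3042928732846125, 0.07748578928237917], [0.999998630500835, 0.001651769196969188, 0.00010322292576460572, -0.00033510552671356386], [0.0004042937920699408, -0.3042926222130721, 0.952578519920127, -0.12112997808360904], [0.0, 0.0, 0.0, 1.0]]}
```

View pics/top0.png

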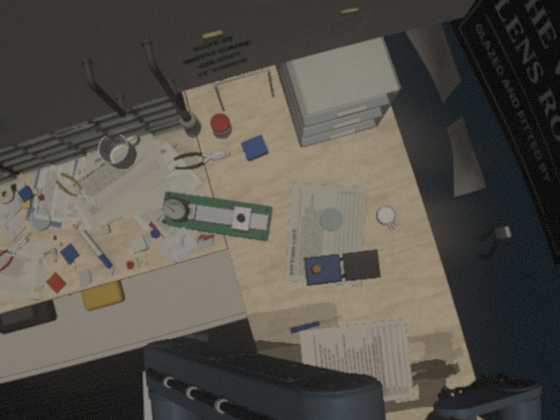

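View pics/side0.png

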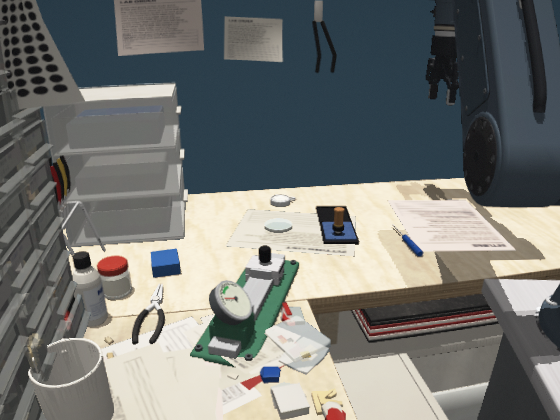

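The top view shows the lens at (331,219), stamp at (317,269) on the felt, and lid at (361,264). The caliper runs from (163,195) to (271,225), with its black grip at (240,217) and dial at (175,208). The lens clock is at (386,215), box at (255,148) and pliers at (205,158). The side view agrees with this.

```bash
cat > cam.py <<'E'
import numpy as np,cv2
from scipy.spatial.transform import Rotation as Ro
from station import manip
def shot(n,pic=None):
    s=manip.sense();d=manip.snapshot(n)
    if n=='wrist':
        T=np.eye(4);T[:3,:3]=Ro.from_quat(s['tool_rot']).as_matrix();T[:3,3]=s['tcp_pos'];W=T@d['hand_eye']
    else:
        W=np.eye(4);W[:3,:3]=np.array(d['R']).T;W[:3,3]=-W[:3,:3]@d['t']
    d['W']=W
    if pic: cv2.imwrite(f'pics/{pic}.png',d['pixels'][:,:,::-1])
    return d
def K(d):
    f=210/np.tan(np.radians(d['fov_y'])/2);return np.array([[f,0,d['cx']],[0,f,d['cy']],[0,0,1.]])
def plane(d,px,z):
    """pixels (n,2) -> world points on height z"""
    p=np.asarray(px,float).reshape(-1,1,2)
    u=cv2.undistortPointsIter(p,K(d),np.array([d['k1'],0,0,0,0.]),None,None,(3,50,1e-10))[:,0]
    r=np.c_[u,np.ones(len(u))]@d['W'][:3,:3].T;o=d['W'][:3,3]
    return o+r*((z-o[2])/r[:,2])[:,None]
def mask(d,lo,hi,roi=None):
    h=cv2.cvtColor(d['pixels'],cv2.COLOR_RGB2HSV);m=cv2.inRange(h,np.array(lo),np.array(hi))
    if roi is not None:
        k=np.zeros_like(m);x0,y0,x1,y1=roi;k[y0:y1,x0:x1]=255;m&=k
    return m
def big(m):
    c,_=cv2.findContours(m,cv2.RETR_EXTERNAL,cv2.CHAIN_APPROX_NONE);return max(c,key=cv2.contourArea)
def rect(d,c,z):
    p=plane(d,c.reshape(-1,2),z)[:,:2];(cx,cy),(w,h),a=cv2.minAreaRect((p*1000).astype(np.float32))
    return np.round([cx,cy,w,h,a],1)
def tool(v):
    """world shift -> tool axes"""
    return Ro.from_quat(manip.sense()['tool_rot']).inv().apply(v)
E
python3 - <<'E'
from cam import *
d=shot('top')
print('foot',rect(d,big(mask(d,(60,90,20),(95,255,255),(150,180,290,250))),.012))
print('felt',rect(d,big(mask(d,(100,90,30),(130,255,255),(295,245,345,290))),.012))
print('box',rect(d,big(mask(d,(100,90,30),(130,255,255),(230,130,280,170))),.024))
print('lens',plane(d,[331,219],.006),'stamp',plane(d,[317,269],.069),'grip',plane(d,[240,217],.071),'clock',plane(d,[386,215],.01))
cv2.imwrite('pics/top_crop.png',cv2.resize(d['pixels'][170:300,150:400,::-1],None,fx=3.2,fy=3.2,interpolation=cv2.INTER_CUBIC))
E
```

```text
Traceback (most recent call last):
  File "cam.py", line 27, in big
    c,_=cv2.findContours(m,cv2.RETR_EXTERNAL,cv2.CHAIN_APPROX_NONE);return max(c,key=cv2.contourArea)
                                                                           ~~~^^^^^^^^^^^^^^^^^^^^^^^
ValueError: max() iterable argument is empty
```

Run:
```python
from cam import *
d=shot('top')
h=cv2.cvtColor(d['pixels'],cv2.COLOR_RGB2HSV)
for p in [(265,232),(205,224),(200,201),(333,262),(310,280),(331,219),(255,148),(317,269)]: print(p,h[p[1],p[0]],d['pixels'][p[1],p[0]])
print('lens',plane(d,[331,219],.006),'stamp',plane(d,[317,269],.069),'grip',plane(d,[240,217],.071),'clock',plane(d,[386,215],.01))
cv2.imwrite('pics/top_crop.png',cv2.resize(d['pixels'][170:300,150:400,::-1],None,fx=3.2,fy=3.2,interpolation=cv2.INTER_CUBIC))
```

```text
(265, 232) [63 62 90] [68 90 70]
(205, 224) [68 72 88] [63 88 70]
(200, 201) [68 69 85] [62 85 68]
(333, 262) [112  78  85] [59 66 85]
(310, 280) [112  69  85] [62 68 85]
(331, 219) [ 30   4 120] [120 120 118]
(255, 148) [110 108 104] [ 60  75 104]
(317, 269) [ 14 123 120] [120  90  62]
lens [[ 0.54071069 -0.3464763   0.006     ]] stamp [[ 0.41079989 -0.30231714  0.069     ]] grip [[ 0.54471181 -0.11321339  0.071     ]] clock [[ 0.54744841 -0.49178723  0.01      ]]
```

View pics/top_crop.png

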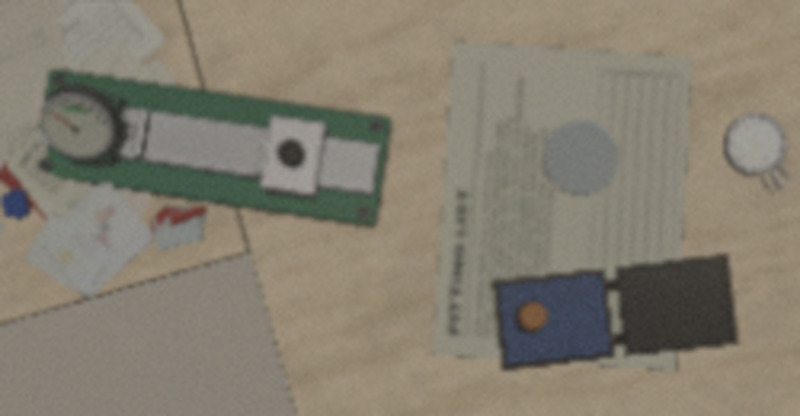

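The crop shows the lens at (331,219), knob at (316,269) and grip at (241,218) in full-image pixels. I'll move above the lens and turn towards the caliper's heading, then refine with the wrist camera.

The rows are not in the units I measure in: turns go in shares of pi rad. I convert before sending: -1.16 rad / 3.1416 = -0.3692.

```bash
echo '{"rows":[[0.045,-0.016,0,-0.0382,1],[0.09,-0.032,0,-0.0764,1],[0.135,-0.048,0,-0.1146,1],[0.18,-0.064,0,-0.1528,1],[0.225,-0.08,0,-0.191,1],[0.27,-0.096,0,-0.2292,1],[0.315,-0.112,0,-0.2674,1],[0.36,-0.128,0,-0.3056,1],[0.405,-0.144,0,-0.3438,1],[0.441,-0.158,0,-0.3692,1],[0.441,-0.158,0,-0.3692,1],[0.441,-0.158,0,-0.3692,1],[0.441,-0.158,0,-0.3692,1]]}' > next.json && python3 drive.py next.json
python3 - <<'E'
from cam import *
d=shot('top')
print('foot',rect(d,big(mask(d,(55,45,20),(95,255,255),(150,180,290,250))),.012))
w=shot('wrist','wrist1')
E
```

```text
t: 1.55
tcp_pos: [0.5395, -0.3478, 0.2531]
tool_rot: [0.764, 0.645, -0.0, -0.0]
force: [-0.7, 0.2, 0.1]
finger_gap: 1.0
gripper_force: 0.0
foot [523.4 -42.6 273.3  27.5  81.8]
```

View pics/wrist1.png

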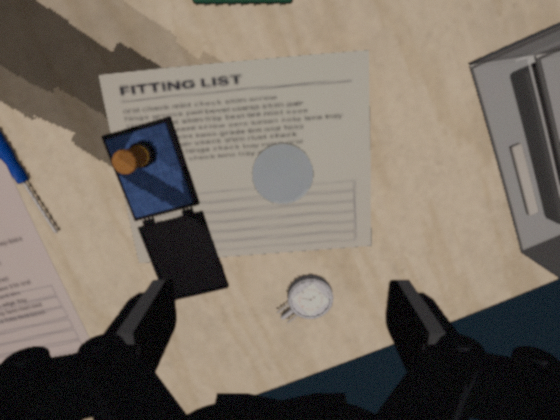

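The wrist view shows the lens at (282,172), the stamp leaning out at (130,158) by perspective, the lens clock at (310,298), the caliper foot at the top edge, and the fingertips at (165,290) and (397,290).

Run:
```python
from cam import *
d=shot('wrist')
h=cv2.cvtColor(d['pixels'],cv2.COLOR_RGB2HSV);print(h[172,282],h[172,240],h[120,200],h[100,300])
m=mask(d,(85,20,60),(125,255,255),(235,125,335,220))
c=big(m);p=plane(d,c.reshape(-1,2),.009)[:,:2];(x,y),r=cv2.minEnclosingCircle((p*1000).astype(np.float32));print('circ',x,y,r,'ell',cv2.fitEllipse((p*1000).astype(np.float32)))
# felt
c=big(mask(d,(100,80,20),(130,255,255),(100,110,210,230)));print('felt',rect(d,c,.012))
# finger tip tool coords from range
z=d['range_z'];k=K(d);E=np.array(d['hand_eye'])
ys,xs=np.mgrid[275:340,100:460];zz=z[275:340,100:460];v=(zz>.03)&(zz<.2)
P=np.c_[(xs[v]-k[0,2])/k[0,0]*zz[v],(ys[v]-k[1,2])/k[0,0]*zz[v],zz[v],np.ones(v.sum())]@E.T
for s in(-1,1):
    q=P[P[:,1]*s>0];i=np.argsort(q[:,2])[-20:];print('tip',s,q[i].mean(0),np.percentile(q[:,1],[2,50,98]),q[:,0].max())
t=manip.sense();print(t['tcp_pos'],tool(np.array([0.001*x-t['tcp_pos'][0],.001*y-t['tcp_pos'][1],0])))
```

```text
[105   7 140] [ 18  31 164] [ 16  31 141] [ 19  26 155]Traceback (most recent call last):
  File "<stdin>", line 5, in <module>
  File "cam.py", line 27, in big
    c,_=cv2.findContours(m,cv2.RETR_EXTERNAL,cv2.CHAIN_APPROX_NONE);return max(c,key=cv2.contourArea)
                                                                           ~~~^^^^^^^^^^^^^^^^^^^^^^^
ValueError: max() iterable argument is empty
```

Run:
```python
from cam import *
d=shot('wrist')
b=d['pixels'].copy();b=cv2.GaussianBlur(b,(5,5),0).astype(int)
m=((b[:,:,0]-b[:,:,2])<7).astype(np.uint8)*255;k0=np.zeros_like(m);k0[128:218,238:328]=255
m=cv2.morphologyEx(m&k0,cv2.MORPH_OPEN,np.ones((7,7),np.uint8))
c=big(m);p=plane(d,cv2.convexHull(c).reshape(-1,2),.009)[:,:2];(x,y),r=cv2.minEnclosingCircle((p*1000).astype(np.float32));print('circ',x,y,r,'ell',cv2.fitEllipse((plane(d,c.reshape(-1,2),.009)[:,:2]*1000).astype(np.float32)))
c=big(mask(d,(100,60,20),(130,255,255),(100,110,210,230)));print('felt',rect(d,c,.012))
z=d['range_z'];k=K(d);E=np.array(d['hand_eye'])
ys,xs=np.mgrid[275:340,100:460];zz=z[275:340,100:460];v=(zz>.03)&(zz<.2)
P=np.c_[(xs[v]-k[0,2])/k[0,0]*zz[v],(ys[v]-k[1,2])/k[0,0]*zz[v],zz[v],np.ones(v.sum())]@E.T
for s in(-1,1):
    q=P[P[:,1]*s>0];i=np.argsort(q[:,2])[-20:];print('tip',s,q[i].mean(0) if len(q) else z[270:330:10,397])
t=manip.sense();print(t['tcp_pos'],tool(np.array([0.001*x-t['tcp_pos'][0],.001*y-t['tcp_pos'][1],0])))
```

```text
circ 540.4368896484375 -345.4444885253906 30.634334564208984 ell ((540.588623046875, -345.5016784667969), (59.32688522338867, 60.015262603759766), 166.81289672851562)
felt [ 410.4 -319.4   67.9   87.4    5.2]
tip -1 [-1.13809442e-04 -4.28755296e-02  8.25020612e-03  1.00000000e+00]
tip 1 [-5.37662282e-05  4.19503086e-02  8.22500511e-03  1.00000000e+00]
[ 0.53933856 -0.34831559  0.25336576] [ 3.01571358e-03  5.95864445e-04 -1.36817906e-07]
```

```bash
echo '{"rows":[[0.003,0,0.05,0,1],[0.003,0,0.1,0,1],[0.003,0,0.15,0,1],[0.003,0,0.19,0,1],[0.003,0,0.22,0,1],[0.003,0,0.235,0,1],[0.003,0,0.235,0,1],[0.003,0,0.235,0,0.6],[0.003,0,0.235,0,0.6],[0.003,0,0.235,0,0.6],[0.003,0,0.235,0,0.6],[0.003,0,0.235,0,0.6],[0.003,0,0.235,0,0.6]]}' > next.json && python3 drive.py next.json 25
python3 - <<'E'
from cam import *
d=shot('wrist','grasp')
z=d['range_z'];k=K(d);E=np.array(d['hand_eye'])
ys,xs=np.mgrid[230:340,100:460];zz=z[230:340,100:460];v=(zz>.03)&(zz<.25)
P=np.c_[(xs[v]-k[0,2])/k[0,0]*zz[v],(ys[v]-k[1,2])/k[0,0]*zz[v],zz[v],np.ones(v.sum())]@E.T
print(manip.sense()['finger_gap'],np.round(P[::900,:3],3)[:5])
E
```

```text
t: 3.05
tcp_pos: [0.5422, -0.3456, 0.0208]
tool_rot: [0.764, 0.645, 0.0, 0.002]
force: [0.2, 0.1, 6.9]
finger_gap: 0.706
gripper_force: 27.5
0.7074582781125897 [[ 0.026 -0.074  0.019]
 [ 0.028 -0.001  0.011]
 [ 0.024 -0.072  0.018]
 [ 0.026  0.003  0.012]
 [ 0.022 -0.069  0.019]]
```

View pics/grasp.png

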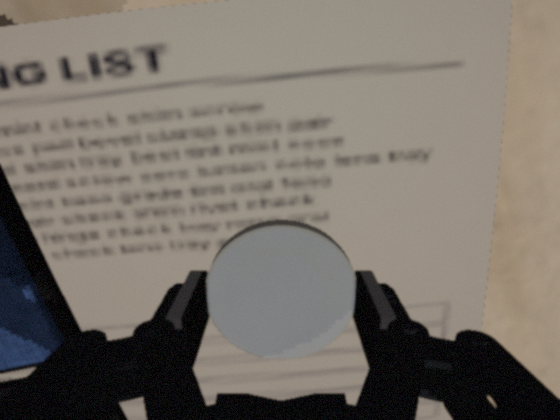

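Lens gripped across its rim, with a gap of 0.706, so it is about 60 mm across. The fingertips are flush with its underside. Next I lift it and look at the caliper.

```bash
echo '{"rows":[[0,0,-0.01,0,0.6],[0,0,-0.04,0,0.6],[0,0,-0.09,0,0.6],[0,0,-0.14,0,0.6],[0.04,-0.007,-0.17,0,0.6],[0.08,-0.014,-0.18,0,0.6],[0.12,-0.02,-0.18,0,0.6],[0.148,-0.025,-0.18,0,0.6],[0.148,-0.025,-0.18,0,0.6],[0.148,-0.025,-0.18,0,0.6],[0.148,-0.025,-0.18,0,0.6]]}' > next.json && python3 drive.py next.json
python3 - <<'E'
from cam import *
d=shot('wrist','cal')
E
```

```text
t: 4.2
tcp_pos: [0.5413, -0.1952, 0.1987]
tool_rot: [0.764, 0.645, 0.0, 0.001]
force: [-0.8, -0.0, -1.1]
finger_gap: 0.706
gripper_force: 27.4
```

View pics/cal.png

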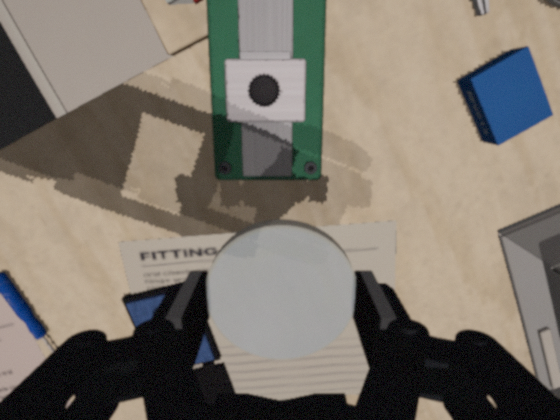

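The caliper foot spans (217–321,178) up to the top edge, with the grip at (264,90) and the saddle around (227–305, 58–122). I'll measure the axis from the green edges.

Run:
```python
from cam import *
d=shot('wrist')
h=cv2.cvtColor(d['pixels'],cv2.COLOR_RGB2HSV);print(h[100,218],h[20,315],h[160,220])
m=mask(d,(55,80,15),(95,255,255),(190,0,345,200))
m=cv2.morphologyEx(m,cv2.MORPH_OPEN,np.ones((3,3),np.uint8))
L=[];R=[]
for y in range(5,170,5):
    x=np.flatnonzero(m[y]);L.append((x[0],y));R.append((x[-1]+1,y))
out=[]
for S in(L,R):
    p=plane(d,S,.012)[:,:2];v=cv2.fitLine(p.astype(np.float32),cv2.DIST_HUBER,0,.001,.001).ravel();v[:2]*=np.sign(v[1]);out.append(v);print('edge',v,np.degrees(np.arctan2(v[1],v[0])))
yv=out[0][:2]+out[1][:2];yv/=np.linalg.norm(yv);xv=np.array([yv[1],-yv[0]])
ys=np.flatnonzero(m[:,222:318].sum(1)>255*20);e=plane(d,[(x,ys.max()+1) for x in range(230,312,5)],.012)[:,:2]
mid=(out[0][2:]+out[1][2:])/2
print('width',(out[1][2:]-out[0][2:])@xv)
org=mid+yv*((e.mean(0)-mid)@yv+.145)
print('ydir',yv,np.degrees(np.arctan2(yv[1],yv[0])),'origin',org)
g=mask(d,(0,0,0),(180,255,60),(240,65,290,115));c=big(g);M=cv2.moments(c);gp=plane(d,[(M['m10']/M['m00'],M['m01']/M['m00'])],.071)[0,:2]
print('grip',gp,'in caliper',(gp-org)@xv,(gp-org)@yv,'area',M['m00'])
s=manip.sense();print(s['tcp_pos'])
# top check
t=shot('top');p=plane(t,[(241,217.8)],.071)[0,:2];print('topgrip',p)
for Y in(-.005,0,.005,.01):
    q=org+yv*Y;print(Y,q,tool(np.r_[q-s['tcp_pos'][:2],0]))
from scipy.spatial.transform import Rotation as Ro
X=Ro.from_quat(s['tool_rot']).as_matrix()[:,0];print('tool yaw',np.degrees(np.arctan2(X[1],X[0])))
```

```text
[ 74 119  86] [ 74 116 101] [ 73 131  37]
edge [ 0.1623691   0.9867301   0.50268155 -0.09349904] 80.65556
edge [ 0.16696654  0.98596257  0.58860976 -0.11410165] 80.388504
width 0.08814779
ydir [0.16466826 0.986349  ] 80.52203 origin [ 0.5562076  -0.04053517]
grip [ 0.54377932 -0.1124713 ] in caliper -0.00041302323251359973 -0.07300067824530235 area 622.5
[ 0.54115617 -0.19550475  0.19835625]
topgrip [ 0.54264175 -0.11569659]
-0.005 [ 0.55538426 -0.04546691] [ 1.50287499e-01 -1.12896641e-02 -3.78808427e-05]
0 [ 0.5562076  -0.04053517] [ 1.55287456e-01 -1.13101901e-02 -3.90500391e-05]
0.005 [ 0.55703094 -0.03560342] [ 1.60287413e-01 -1.13307161e-02 -4.02192355e-05]
0.01 [ 0.55785428 -0.03067168] [ 1.65287371e-01 -1.13512420e-02 -4.13884320e-05]
tool yaw 80.29262320663958
```

```bash
echo '{"rows":[[0.05,-0.004,0,0,0.6],[0.1,-0.008,0,0,0.6],[0.145,-0.0113,0,0,0.6],[0.163,-0.0113,0.02,0,0.6],[0.163,-0.0113,0.06,0,0.6],[0.163,-0.0113,0.1,0,0.6],[0.163,-0.0113,0.13,0,0.6],[0.163,-0.0113,0.14,0,0.6],[0.163,-0.0113,0.146,0,0.6],[0.163,-0.0113,0.1505,0,0.6],[0.163,-0.0113,0.1505,0,0.6],[0.163,-0.0113,0.1505,0,0.6]]}' > next.json && python3 drive.py next.json
```

```text
t: 5.55
tcp_pos: [0.5579, -0.0319, 0.049]
tool_rot: [0.764, 0.645, 0.001, 0.001]
force: [0.7, 0.1, -0.3]
finger_gap: 0.703
gripper_force: 27.4
```

```bash
echo '{"rows":[[0,0,0.001,0,0.6],[0,0,0.001,0,0.6],[0,0,0.001,0,0.6]]}' > next.json && python3 drive.py next.json; echo '{"rows":[[0,0,0.001,0,0.6],[0,0,0.001,0,0.6]]}' > next.json && python3 drive.py next.json
```

```text
t: 5.85
tcp_pos: [0.5573, -0.0316, 0.0473]
tool_rot: [0.764, 0.645, 0.0, 0.0]
force: [0.8, -0.8, 0.3]
finger_gap: 0.71
gripper_force: 27.4
t: 6.05
tcp_pos: [0.5573, -0.0316, 0.0468]
tool_rot: [0.764, 0.645, 0.0, 0.0]
force: [-1.1, 0.0, 5.3]
finger_gap: 0.704
gripper_force: 28.0
```

```bash
echo '{"rows":[[0,0,-0.001,0,0.75],[0,0,-0.001,0,0.85],[0,0,-0.001,0,1],[0,0,-0.001,0,1],[0,0,-0.005,0,1],[0,0,-0.02,0,1],[0,0,-0.05,0,1],[0,0,-0.1,0,1],[-0.04,0,-0.14,0,1],[-0.082,0,-0.14,0,1],[-0.082,0,-0.14,0,1],[-0.082,0,-0.14,0,1]]}' > next.json && python3 drive.py next.json 60
python3 - <<'E'
from cam import *
d=shot('wrist','placed');s=manip.sense()
org=np.array([.5562,-.0405]);yv=np.array([.1647,.9863]);xv=np.array([yv[1],-yv[0]])
g=mask(d,(0,0,0),(180,255,60),(200,180,360,330))
for c in cv2.findContours(g,cv2.RETR_EXTERNAL,cv2.CHAIN_APPROX_NONE)[0]:
    M=cv2.moments(c)
    if 500<M['m00']<6000:
        p=(M['m10']/M['m00'],M['m01']/M['m00']);gp=plane(d,[p],.071)[0,:2]-org;print(p,M['m00'],gp@xv,gp@yv)
print(s['tcp_pos'],((s['tcp_pos'][:2]-org)@xv,(s['tcp_pos'][:2]-org)@yv))
E
```

```text
t: 7.25
tcp_pos: [0.543, -0.1133, 0.1861]
tool_rot: [0.765, 0.644, 0.0, -0.0]
force: [-0.3, 0.2, -0.1]
finger_gap: 1.002
gripper_force: 0.0
(282.0827371124564, 210.66721702439918) 908.5 -0.0004284235032838264 -0.06963782674802342
(240.7592433361995, 228.98375847902932) 1744.5 -0.028793507827887234 -0.08268957495557258
[ 0.54271597 -0.11218459  0.18559204] (np.float64(-0.0014928449950821832), np.float64(-0.07292333238512233))
```

View pics/placed.png

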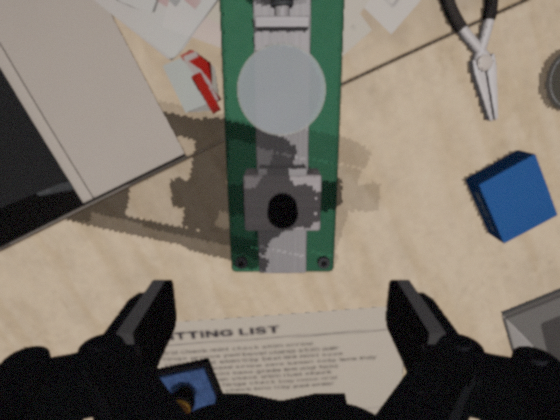

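The lens lies on the bed at (281,91), between the saddle (245–322,170–232) and the anvil (283,20). The grip is at (282,211). Next I pinch it.

```bash
echo '{"rows":[[0.001,0.001,0.04,0,1],[0.001,0.001,0.08,0,1],[0.001,0.001,0.105,0,0.8],[0.001,0.001,0.115,0,0.6],[0.001,0.001,0.115,0,0.4],[0.001,0.001,0.115,0,0.15],[0.001,0.001,0.115,0,0.15],[0.001,0.001,0.115,0,0.15],[0.001,0.001,0.115,0,0.15],[0.001,0.001,0.115,0,0.15],[0.001,0.001,0.115,0,0.15]]}' > next.json && python3 drive.py next.json 60
```

```text
t: 8.4
tcp_pos: [0.5445, -0.1113, 0.072]
tool_rot: [0.764, 0.645, 0.0, 0.0]
force: [-1.8, 3.2, 7.6]
finger_gap: 0.21
gripper_force: 59.2
```

```bash
echo '{"rows":[[0.002,0,0,0,0.15],[0.004,0,0,0,0.15],[0.006,0,0,0,0.15],[0.008,0,0,0,0.15],[0.01,0,0,0,0.15],[0.012,0,0,0,0.15],[0.014,0,0,0,0.15],[0.016,0,0,0,0.15],[0.018,0,0,0,0.15],[0.02,0,0,0,0.15],[0.02,0,0,0,0.15]]}' > next.json && python3 drive.py next.json; echo '{"rows":[[0.002,0,0,0,0.15],[0.004,0,0,0,0.15],[0.006,0,0,0,0.15],[0.008,0,0,0,0.15],[0.01,0,0,0,0.15],[0.012,0,0,0,0.15],[0.014,0,0,0,0.15],[0.016,0,0,0,0.15],[0.016,0,0,0,0.15]]}' > next.json && python3 drive.py next.json
python3 - <<'E'
from cam import *
d=shot('top');p=d['pixels'][180:240,150:290,::-1]
cv2.imwrite('pics/dial.png',cv2.resize(p,None,fx=5.5,fy=5.5,interpolation=cv2.INTER_CUBIC))
E
```

```text
t: 9.5
tcp_pos: [0.5475, -0.094, 0.072]
tool_rot: [0.763, 0.646, -0.001, 0.001]
force: [-6.1, -5.8, 6.0]
finger_gap: 0.208
gripper_force: 59.3
t: 10.4
tcp_pos: [0.5501, -0.0784, 0.072]
tool_rot: [0.763, 0.646, -0.001, 0.001]
force: [-5.3, -5.8, 6.3]
finger_gap: 0.204
gripper_force: 59.4
```

View pics/dial.png

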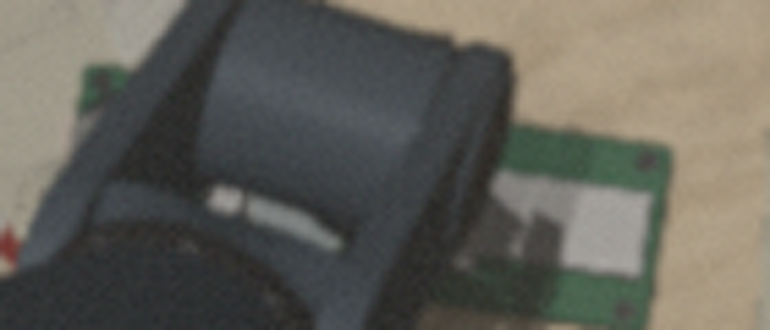

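The arm hides the dial from the top camera, so I'll use the side camera. About 33 mm travelled and no anvil contact yet.

```bash
echo '{"rows":[[0.001,0,0,0,0.15],[0.002,0,0,0,0.15],[0.003,0,0,0,0.15],[0.003,0,0,0,0.15],[0.003,0,0,0,0.15]]}' > next.json && python3 drive.py next.json; for i in 1 2 3; do echo '{"rows":[[0.001,0,0,0,0.15],[0.001,0,0,0,0.15],[0.001,0,0,0,0.15]]}' > next.json && python3 drive.py next.json | grep -E 'tcp|^force'; done
python3 - <<'E'
from cam import *
d=shot('side');p=d['pixels'][230:350,190:320,::-1]
cv2.imwrite('pics/dial2.png',cv2.resize(p,None,fx=4.6,fy=4.6,interpolation=cv2.INTER_CUBIC))
E
```

```text
t: 10.95
tcp_pos: [0.5505, -0.0763, 0.072]
tool_rot: [0.763, 0.646, -0.002, 0.002]
force: [-7.3, -9.6, 6.9]
finger_gap: 0.209
gripper_force: 59.4
tcp_pos: [0.5506, -0.0756, 0.072]
force: [-7.4, -12.2, 5.1]
tcp_pos: [0.5508, -0.0749, 0.072]
force: [-7.6, -12.1, 5.5]
tcp_pos: [0.5509, -0.0742, 0.072]
force: [-7.8, -12.2, 5.5]
```

View pics/dial2.png

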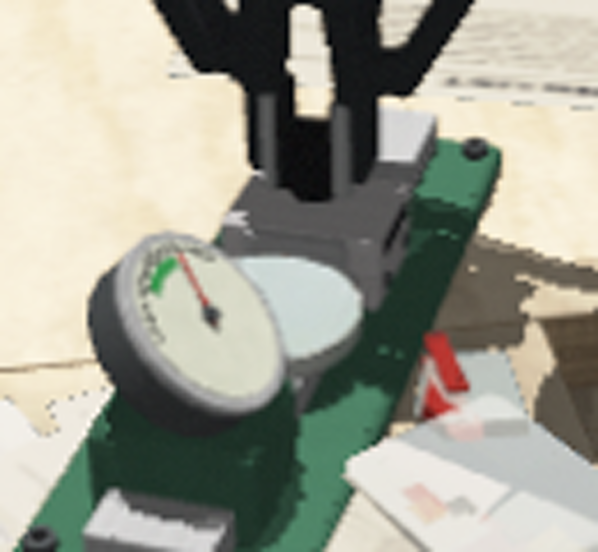

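```bash
cat > dial.py <<'E'
from cam import *
import pickle
def ana(d,tag):
    h=cv2.cvtColor(d['pixels'],cv2.COLOR_RGB2HSV)[275:330,205:260];o=np.array([205,275])
    red=((h[:,:,0]<12)|(h[:,:,0]>168))&(h[:,:,1]>90);gr=(h[:,:,0]>50)&(h[:,:,0]<80)&(h[:,:,1]>80)
    n,l,st,c=cv2.connectedComponentsWithStats(gr.astype(np.uint8))
    ctr=np.array([190+212/4.6,230+315/4.6])
    ang=lambda m:np.degrees(np.arctan2(-(np.argwhere(m)[:,0]+o[1]-ctr[1]),np.argwhere(m)[:,1]+o[0]-ctr[0]))
    r=ang(red);print(tag,'red n',len(r),'ang med',np.median(r) if len(r) else None)
    yy,xx=np.mgrid[275:330,205:260];near=np.hypot(xx-ctr[0],yy-ctr[1])<16
    g=gr&near
    if g.sum(): a=ang(g);print('green',g.sum(),np.percentile(a,[2,50,98]))
if __name__=='__main__':
    ana(pickle.load(open('side0.pkl','rb')),'start');ana(shot('side'),'now');print(manip.sense()['t'])
E
python3 dial.py
```

```text
start red n 10 ang med 175.82334294760045
green 31 [ 63.92577224 130.93248043 152.5515137 ]
now red n 5 ang med 120.96375653207326
green 18 [126.84650404 139.27528697 153.0335155 ]
11.95
```

```bash
cat > dial2.py <<'E'
from cam import *
import pickle
def ana(d,tag):
    x0,y0=200,268
    im=cv2.resize(d['pixels'][y0:y0+60,x0:x0+66],None,fx=4,fy=4,interpolation=cv2.INTER_CUBIC)
    h=cv2.cvtColor(im,cv2.COLOR_RGB2HSV).astype(int)
    face=((h[:,:,2]>165)&(h[:,:,1]<70)).astype(np.uint8)*255
    face=cv2.morphologyEx(face,cv2.MORPH_CLOSE,np.ones((21,21),np.uint8));face=cv2.morphologyEx(face,cv2.MORPH_OPEN,np.ones((25,25),np.uint8))
    n,l,st,ce=cv2.connectedComponentsWithStats(face)
    i=l[(315-4*0)//1*0+ (int((298.5-y0)*4)+20), int((236-x0)*4)+10]
    c=big((l==i).astype(np.uint8)*255);e=cv2.fitEllipse(cv2.convexHull(c))
    (cx,cy),(a,b),t=e;t=np.radians(t)
    def un(yx):
        v=np.c_[yx[:,1]-cx,yx[:,0]-cy];R=np.array([[np.cos(t),np.sin(t)],[-np.sin(t),np.cos(t)]]);w=v@R.T/[a/2,b/2]
        w=w@R;return np.hypot(*w.T),np.degrees(np.arctan2(-w[:,1],w[:,0]))
    print(tag,'ellipse',np.round([cx/4+x0,cy/4+y0,a/4,b/4,np.degrees(t)],1))
    for nm,m in(('red',((h[:,:,0]<12)|(h[:,:,0]>168))&(h[:,:,1]>80)),('green',(h[:,:,0]>50)&(h[:,:,0]<80)&(h[:,:,1]>70))):
        r,A=un(np.argwhere(m));k=(r<1.0)&(r>.15)
        print(nm,k.sum(),np.round(np.percentile(A[k],[3,25,50,75,97]),0),'r',np.round(np.percentile(r[k],[5,50,95]),2))
if __name__=='__main__':
    ana(pickle.load(open('side0.pkl','rb')),'start');ana(shot('side'),'now')
E
python3 dial2.py
```

```text
start ellipse [213.2 296.5  61.  111.3  80.9]
red 192 [-23. -19. -17. -16. -13.] r [0.25 0.32 0.41]
green 3501 [-89. -83. -74.  43.  53.] r [0.29 0.78 0.98]
now ellipse [211.  296.8  60.7 114.6  82.6]
red 148 [-3.  4. 23. 37. 47.] r [0.39 0.4  0.44]
green 2185 [-88. -83. -79. -74.  48.] r [0.29 0.87 0.99]
```

Run:
```python
from cam import *
import pickle
a=pickle.load(open('side0.pkl','rb'))['pixels'];b=shot('side')['pixels']
cv2.imwrite('pics/dials.png',np.hstack([cv2.resize(i[274:330,206:256,::-1],None,fx=8,fy=8,interpolation=cv2.INTER_CUBIC) for i in(a,b)]))
```

```text
(no output)
```

View pics/dials.png

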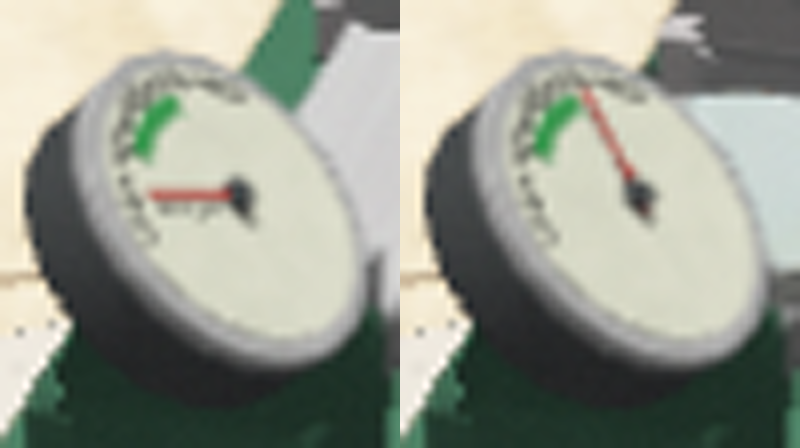

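Compared with rest (pointing left, (150,195)), the needle now points to (585,90). That is just past the upper end of the green band, whose ends are at (545,155) and (578,103), so it reads about 4.6 mm. I need to ease the jaw back about 1.5 mm.

```bash
echo '{"rows":[[-0.001,0,0,0,0.15],[-0.002,0,0,0,0.15],[-0.003,0,0,0,0.15],[-0.003,0,0,0,0.15]]}' > next.json && python3 drive.py next.json | grep -E 'tcp|^force'; python3 dial.py; echo '{"rows":[[-0.001,0,0,0,0.15],[-0.0015,0,0,0,0.15],[-0.0015,0,0,0,0.15]]}' > next.json && python3 drive.py next.json| grep -E 'tcp|^force'; python3 dial.py
```

```text
tcp_pos: [0.5508, -0.0744, 0.072]
force: [-3.8, -2.1, 6.5]
start red n 10 ang med 175.82334294760045
green 31 [ 63.92577224 130.93248043 152.5515137 ]
now red n 4 ang med 120.55830578121427
green 18 [126.84650404 139.27528697 153.0335155 ]
12.5
tcp_pos: [0.5507, -0.0747, 0.072]
force: [-3.4, 1.0, 6.3]
start red n 10 ang med 175.82334294760045
green 31 [ 63.92577224 130.93248043 152.5515137 ]
now red n 6 ang med 123.46673192242483
green 18 [126.84650404 139.27528697 153.0335155 ]
12.85
```

```bash
for i in 1 2; do echo '{"rows":[[-0.0005,0,0,0,0.15],[-0.001,0,0,0,0.15],[-0.001,0,0,0,0.15]]}' > next.json && python3 drive.py next.json | grep -E 'tcp|^force'; python3 dial.py|sed -n '3,4p'; done
```

```text
tcp_pos: [0.5506, -0.0754, 0.072]
force: [-2.5, 3.5, 6.4]
now red n 4 ang med 128.64211320452247
green 15 [132.03698445 141.89742756 153.14474669]
tcp_pos: [0.5505, -0.0761, 0.072]
force: [-2.0, 3.3, 7.1]
now red n 8 ang med 133.5539443109168
green 12 [126.56996197 143.77366586 153.25597787]
```

The needle is in the green (133°, band 127–153). I'll let go, rise, check the dial, then look at the stamp.

```bash
echo '{"rows":[[0,0,0,0,0.3],[0,0,0,0,0.5],[0,0,0,0,0.8],[0,0,-0.01,0,1],[0,0,-0.04,0,1],[0,0,-0.09,0,1],[0,0,-0.13,0,1],[-0.04,-0.018,-0.13,0,1],[-0.08,-0.036,-0.13,0,1],[-0.12,-0.053,-0.13,0,1],[-0.16,-0.07,-0.13,0,1],[-0.2,-0.088,-0.13,0,1],[-0.234,-0.103,-0.13,0,1],[-0.234,-0.103,-0.13,0,1],[-0.234,-0.103,-0.13,0,1],[-0.234,-0.103,-0.13,0,1]]}' > next.json && python3 drive.py next.json; python3 dial.py|tail -3
python3 - <<'E'
from cam import *
for n,roi in(('wrist',(100,60,460,330)),('top',(295,245,345,290))):
    d=shot(n,n+'_st');m=mask(d,(5,110,60),(22,255,255),roi);c=big(m);M=cv2.moments(c);print(n,M['m00'],cv2.boundingRect(c),(M['m10']/M['m00'],M['m01']/M['m00']))
    h=cv2.cvtColor(d['pixels'],cv2.COLOR_RGB2HSV);x,y,w,hh=cv2.boundingRect(c)
    z=d['range_z'][m>0];zm=np.percentile(z[z>0],5);k=(m>0)&(d['range_z']<zm+.006)&(d['range_z']>0);q=np.argwhere(k)[:,::-1]
    print('knob px',len(q),q.mean(0),plane(d,[q.mean(0)],.069)[0], 'range',zm)
s=manip.sense();print(s['tcp_pos'])
E
```

```text
t: 15.15
tcp_pos: [0.41, -0.2893, 0.2011]
tool_rot: [0.764, 0.645, 0.0, -0.0]
force: [0.1, -0.2, 0.6]
finger_gap: 0.999
gripper_force: 0.0
now red n 7 ang med 133.6468080462202
green 12 [126.56996197 143.77366586 153.25597787]
15.2
wrist 681.5 (272, 198, 27, 37) (285.4631939349474, 216.9997554414282)
knob px 525 [285.77142857 221.47428571] [ 0.41202697 -0.2986894   0.069     ] range 0.2653898Traceback (most recent call last):
  File "<stdin>", line 3, in <module>
  File "cam.py", line 27, in big
    c,_=cv2.findContours(m,cv2.RETR_EXTERNAL,cv2.CHAIN_APPROX_NONE);return max(c,key=cv2.contourArea)
                                                                           ~~~^^^^^^^^^^^^^^^^^^^^^^^
ValueError: max() iterable argument is empty
```

The needle stayed in the green after release (133.6°). I'll refine the knob position using range points near its top.

```bash
cat >> cam.py <<'E'
def cloud(d,roi):
    x0,y0,x1,y1=roi;ys,xs=np.mgrid[y0:y1,x0:x1];z=d['range_z'][y0:y1,x0:x1].ravel();px=np.c_[xs.ravel(),ys.ravel()].astype(float)
    u=cv2.undistortPointsIter(px.reshape(-1,1,2),K(d),np.array([d['k1'],0,0,0,0.]),None,None,(3,50,1e-10))[:,0]
    P=np.c_[u*z[:,None],z]@d['W'][:3,:3].T+d['W'][:3,3];return P[z>0],px[z>0]
E
python3 - <<'E'
from cam import *
d=shot('wrist');P,px=cloud(d,(240,170,330,270))
print('zmax',np.percentile(P[:,2],[50,95,99,99.8]))
for zz in(.062,.065):
    k=(P[:,2]>zz)&(P[:,2]<.08);c=big(cv2.UMat(np.zeros((1,1),np.uint8)).get()) if 0 else None
    (x,y),r=cv2.minEnclosingCircle((P[k][:,:2]*1000).astype(np.float32));print(zz,k.sum(),P[k][:,:2].mean(0),(x,y,r),px[k].mean(0),px[k].min(0),px[k].max(0))
t=shot('top');P,px=cloud(t,(300,250,335,290));k=P[:,2]>.05;print('top',k.sum(),P[k].mean(0),px[k].mean(0))
s=manip.sense();print(s['tcp_pos'])
E
```

```text
zmax [0.01207167 0.06842419 0.06955236 0.07011823]
0.062 640 [ 0.41177474 -0.29869946] (411.6488342285156, -299.4668884277344, 10.711527824401855) [285.3203125 221.571875 ] [271. 208.] [299. 235.]
0.065 636 [ 0.41177484 -0.29874199] (411.6488342285156, -299.4668884277344, 10.711527824401855) [285.33018868 221.63679245] [271. 208.] [299. 235.]
top 1322 [ 0.40992753 -0.27814665  0.50465844] [317.77458396 268.9924357 ]
[ 0.41031478 -0.28915986  0.20083598]
```

```bash
echo '{"rows":[[-0.0092,0.003,0.04,0,1],[-0.0092,0.003,0.08,0,1],[-0.0092,0.003,0.12,0,1],[-0.0092,0.003,0.14,0,1],[-0.0092,0.003,0.146,0,1],[-0.0092,0.003,0.146,0,1],[-0.0092,0.003,0.146,0,1],[-0.0092,0.003,0.146,0,1]]}' > next.json && python3 drive.py next.json
```

```text
t: 16.2
tcp_pos: [0.412, -0.3003, 0.0562]
tool_rot: [0.764, 0.645, 0.0, 0.001]
force: [-0.1, 0.8, 0.4]
finger_gap: 1.0
gripper_force: 0.0
```

```bash
echo '{"rows":[[0,0,0.001,0,0.7],[0,0,0.001,0,0.4],[0,0,0.001,0,0.1],[0,0,0.001,0,0.1],[0,0,0.001,0,0.1],[0,0,0.001,0,0.1],[0,0,0.001,0,0.1],[0,0,0.001,0,0.1]]}' > next.json && python3 drive.py next.json 50; python3 -c "
from cam import *
print(manip.sense()['tcp_pos'])"
```

```text
t: 17.0
tcp_pos: [0.4112, -0.2997, 0.0538]
tool_rot: [0.764, 0.645, 0.0, 0.0]
force: [-0.0, 0.1, 0.5]
finger_gap: 0.209
gripper_force: 48.7
[ 0.41122535 -0.29972454  0.05383268]
```

```bash
echo '{"rows":[[0,0,-0.02,0,0.1],[0,0,-0.06,0,0.1],[0,0,-0.1,0,0.1],[0,0,-0.14,0,0.1],[0.04,0.018,-0.14,0,0.1],[0.08,0.036,-0.14,0,0.1],[0.12,0.055,-0.14,0,0.1],[0.16,0.073,-0.14,0,0.1],[0.2,0.091,-0.14,0,0.1],[0.22,0.1,-0.14,0,0.1],[0.22,0.1,-0.14,0,0.1],[0.22,0.1,-0.14,0,0.1],[0.22,0.1,-0.14,0,0.1]]}' > next.json && python3 drive.py next.json
cat > lens.py <<'E'
from cam import *
org=np.array([.5562,-.0405]);yv=np.array([.1647,.9863]);xv=np.array([yv[1],-yv[0]])
d=shot('wrist','lens_w');s=manip.sense()
P,px=cloud(d,(200,20,360,260))
q=np.c_[(P[:,:2]-org)@xv,(P[:,:2]-org)@yv]
k=(P[:,2]>.028)&(P[:,2]<.04)&(abs(q[:,0])<.045)&(q[:,1]>-.02)&(q[:,1]<.08)
m=np.zeros((420,560),np.uint8);m[px[k][:,1].astype(int),px[k][:,0].astype(int)]=255
m=cv2.morphologyEx(m,cv2.MORPH_OPEN,np.ones((9,9),np.uint8));c=big(m);print('bbox',cv2.boundingRect(c),cv2.contourArea(c),'z',np.median(P[k][:,2]))
# row-wise extents -> widest part gives the centre line x; side edges fitted by a circle
p=plane(d,c.reshape(-1,2)+.5,.035)[:,:2];q=np.c_[(p-org)@xv,(p-org)@yv]
e=q[abs(q[:,0])>.02]   # rim outside jaw/anvil plates
from scipy.optimize import least_squares
r=least_squares(lambda v:np.hypot(e[:,0]-v[0],e[:,1]-v[1])-v[2],[0,.03,.03],loss='soft_l1',f_scale=.001).x
C=org+xv*r[0]+yv*r[1];print('lens caliper',r,'world',C,'n',len(e))
t=np.mean([manip.sense()['tcp_pos'] for _ in range(3)],0);print('tcp',t,'tool shift',tool(np.r_[C-t[:2],0]))
E
python3 lens.py; python3 dial.py|tail -2
```

```text
t: 18.3
tcp_pos: [0.5457, -0.1002, 0.1935]
tool_rot: [0.764, 0.645, -0.0, -0.0]
force: [0.4, -0.6, -1.6]
finger_gap: 0.203
gripper_force: 48.9
bbox (238, 45, 87, 91) 5888.5 z 0.034023141199103296
lens caliper [-0.0005351   0.02017982  0.03100513] world [ 0.55899584 -0.02050851] n 155
tcp [ 0.54580437 -0.10047434  0.19362335] tool shift [ 8.10451089e-02 -4.89045206e-04 -6.77407583e-06]
green 12 [126.56996197 143.77366586 153.25597787]
18.4
```

Run:
```python
from cam import *
d=manip.snapshot('wrist');T=np.eye(4);T[:3,:3]=Ro.from_quat([.7645,.6445,0,0]).as_matrix();T[:3,3]=[.54272,-.11218,.18559];d['W']=T@d['hand_eye']
im=cv2.imread('pics/placed.png');g=cv2.GaussianBlur(cv2.cvtColor(im,cv2.COLOR_BGR2GRAY),(5,5),1)
c=cv2.HoughCircles(g[30:160,220:350],cv2.HOUGH_GRADIENT,1,50,param1=60,param2=15,minRadius=38,maxRadius=50);print(c)
p=c[0,0,:2]+[220,30];print(p,plane(d,[p],.035))
# same for the present picture
im=cv2.imread('pics/lens_w.png');g=cv2.GaussianBlur(cv2.cvtColor(im,cv2.COLOR_BGR2GRAY),(5,5),1)
c=cv2.HoughCircles(g[30:160,220:350],cv2.HOUGH_GRADIENT,1,50,param1=60,param2=15,minRadius=36,maxRadius=50);p=c[0,0,:2]+[220,30]
d=shot('wrist');print(c[0,0],p,plane(d,[p],.035),manip.sense()['tcp_pos'])
```

```text
[[[60.5 58.5 44.9]]]
[280.5  88.5] [[ 0.55620059 -0.02982969  0.035     ]]
[60.5 59.5 43.8] [280.5  89.5] [[ 0.5592923  -0.01874768  0.035     ]] [ 0.54610617 -0.1005302   0.19380691]
```

```bash
echo '{"rows":[[0.04,0,0,0,0.1],[0.0806,0.0005,0,0,0.1],[0.0806,0.0005,0.03,0,0.1],[0.0806,0.0005,0.07,0,0.1],[0.0806,0.0005,0.1,0,0.1],[0.0806,0.0005,0.115,0,0.1],[0.0806,0.0005,0.115,0,0.1],[0.0806,0.0005,0.115,0,0.1],[0.0806,0.0005,0.115,0,0.1],[0.0806,0.0005,0.115,0,0.1]]}' > next.json && python3 drive.py next.json; python3 dial.py | tail -2
python3 - <<'E'
from cam import *
print(manip.sense()['tcp_pos'])
# stamp die/collar in the side view versus lens: range points
d=shot('side');P,px=cloud(d,(215,230,290,330))
k=(np.hypot(P[:,0]-.5598,P[:,1]+.0205)<.03)&(P[:,2]<.075)&(P[:,2]>.02)
Q=P[k]
for a,b in((.03,.036),(.036,.041),(.042,.046),(.046,.05),(.05,.054)):
    s=Q[(Q[:,2]>a)&(Q[:,2]<b)]
    if len(s): print(a,b,len(s),s[:,:2].mean(0),s[:,0].min(),s[:,0].max(),s[:,1].max())
E
```

```text
t: 19.5
tcp_pos: [0.5613, -0.0205, 0.0801]
tool_rot: [0.764, 0.645, 0.001, 0.001]
force: [-0.6, 0.1, -0.0]
finger_gap: 0.206
gripper_force: 49.0
green 12 [126.56996197 143.77366586 153.25597787]
19.55
[ 0.56126694 -0.02040335  0.08002003]
0.03 0.036 206 [ 0.54259522 -0.02373409] 0.5307331808450897 0.5544692611339757 0.004916815287649312
0.036 0.041 15 [ 0.55335722 -0.01701123] 0.5508250574817641 0.5562521257735804 -0.013794885253128997
0.042 0.046 2 [ 0.55676692 -0.0140324 ] 0.5561695126556111 0.557364325962956 -0.013009708132940112
0.046 0.05 16 [ 0.55255562 -0.01175781] 0.5475550178109658 0.5581937170098203 -0.007429039483654809
0.05 0.054 20 [ 0.55469154 -0.01057303] 0.5484294593765073 0.5626417755782149 -0.007554658609374543
```

```bash
echo '{"rows":[[0,0,0.002,0,0.1],[0,0,0.002,0,0.1],[0,0,0.002,0,0.1],[0,0,0.002,0,0.1]]}' > next.json && python3 drive.py next.json
```

```text
t: 20.0
tcp_pos: [0.5605, -0.0201, 0.0768]
tool_rot: [0.764, 0.645, -0.0, -0.0]
force: [-0.2, -1.1, 0.2]
finger_gap: 0.206
gripper_force: 49.0
```

```bash
echo '{"rows":[[-0.0005,-0.0005,0,0,0.1],[-0.0005,-0.0005,0.001,0,0.1],[-0.0005,-0.0005,0.002,0,0.1],[-0.0005,-0.0005,0.003,0,0.1],[-0.0005,-0.0005,0.004,0,0.1],[-0.0005,-0.0005,0.004,0,0.1]]}' > next.json && python3 drive.py next.json; echo '{"rows":[[0,0,0.001,0,0.1],[0,0,0.002,0,0.1],[0,0,0.002,0,0.1],[0,0,0.002,0,0.1]]}' > next.json && python3 drive.py next.json
```

```text
t: 20.6
tcp_pos: [0.56, -0.0205, 0.073]
tool_rot: [0.764, 0.645, 0.0, 0.0]
force: [-0.4, -0.2, 2.8]
finger_gap: 0.205
gripper_force: 49.1
t: 21.0
tcp_pos: [0.56, -0.0205, 0.0714]
tool_rot: [0.764, 0.645, 0.0, 0.0]
force: [-1.5, 0.1, 7.7]
finger_gap: 0.21
gripper_force: 49.4
```

```bash
echo '{"rows":[[0,0,0.0005,0,0.1],[0,0,0.0005,0,0.1],[0,0,0.0005,0,0.1],[0,0,0.0005,0,0.1],[0,0,0.0005,0,0.1],[0,0,0.0005,0,0.1],[0,0,0.0005,0,0.1]]}' > next.json && python3 drive.py next.json|grep -E 'tcp|^force'; python3 dial.py|tail -2; echo '{"rows":[[0,0,-0.001,0,0.1],[0,0,-0.003,0,0.1],[0,0,-0.006,0,0.1],[0,0,-0.01,0,0.1],[0,0,-0.03,0,0.1],[0,0,-0.07,0,0.1],[0,0,-0.12,0,0.1],[0,0,-0.12,0,0.1],[0,0,-0.12,0,0.1]]}' > next.json && python3 drive.py next.json; python3 dial.py |tail -2; python3 lens.py
```

```text
tcp_pos: [0.56, -0.0205, 0.071]
force: [-1.4, 0.4, 8.2]
green 12 [126.56996197 143.77366586 153.25597787]
21.75
t: 22.65
tcp_pos: [0.5606, -0.0206, 0.1916]
tool_rot: [0.764, 0.645, 0.001, 0.001]
force: [-0.8, -0.2, -1.6]
finger_gap: 0.205
gripper_force: 49.0
green 13 [ 96.08943203 142.59464337 153.21890081]
22.7
bbox (241, 162, 79, 78) 4817.5 z 0.03379304093683225
lens caliper [-0.00012957  0.02128079  0.03074681] world [ 0.55957715 -0.01948942] n 140
tcp [ 0.55888547 -0.02023494  0.18919847] tool shift [ 8.50667332e-04  5.57294927e-04 -1.31004983e-06]
```

```bash
echo '{"rows":[[-0.045,-0.015,0,0,0.1],[-0.09,-0.03,0,0,0.1],[-0.135,-0.045,0,0,0.1],[-0.18,-0.06,0,0,0.1],[-0.225,-0.075,0,0,0.1],[-0.27,-0.09,0,0,0.1],[-0.308,-0.1,0,0,0.1],[-0.308,-0.1,0.03,0,0.1],[-0.308,-0.1,0.07,0,0.1],[-0.308,-0.1,0.1,0,0.1],[-0.308,-0.1,0.12,0,0.1],[-0.308,-0.1,0.129,0,0.1],[-0.308,-0.1,0.129,0,0.1],[-0.308,-0.1,0.129,0,0.1],[-0.308,-0.1,0.129,0,0.1]]}' > next.json && python3 drive.py next.json; python3 dial.py|tail -3
```

```text
t: 24.25
tcp_pos: [0.4104, -0.3079, 0.0621]
tool_rot: [0.764, 0.645, 0.0, 0.001]
force: [0.1, -0.3, -0.0]
finger_gap: 0.206
gripper_force: 49.0
now red n 7 ang med 133.6468080462202
green 12 [126.56996197 143.77366586 153.25597787]
24.3
```

```bash
echo '{"rows":[[0,0,0.003,0,0.1],[0,0,0.005,0,0.1],[0,0,0.007,0,0.1],[0,0,0.0078,0,0.1],[0,0,0.0078,0,0.1],[0,0,0.0078,0,0.1]]}' > next.json && python3 drive.py next.json
```

```text
t: 24.9
tcp_pos: [0.41, -0.3076, 0.0536]
tool_rot: [0.764, 0.645, 0.0, 0.0]
force: [0.5, 0.7, 1.8]
finger_gap: 0.206
gripper_force: 49.1
```

```bash
echo '{"rows":[[0,0,0,0,0.25],[0,0,0,0,0.3],[0,0,0,0,0.4],[0,0,0,0,0.6],[0,0,0,0,1],[0,0,0,0,1],[0,0,0,0,1],[0,0,-0.01,0,1],[0,0,-0.03,0,1],[0,0,-0.07,0,1],[0,0,-0.12,0,1],[0,0,-0.15,0,1],[0,0,-0.15,0,1],[0,0,-0.15,0,1],[0,0,-0.15,0,1]]}' > next.json && python3 drive.py next.json; python3 dial.py|tail -3
python3 - <<'E'
from cam import *
d=shot('wrist');P,px=cloud(d,(200,150,380,280));k=(P[:,2]>.062)&(P[:,2]<.08)
print('knob',k.sum(),P[k].mean(0),P[k].max(0)[2],'felt',rect(d,big(mask(d,(100,60,20),(130,255,255),(150,60,420,330))),.012))
k=(P[:,2]>.035)&(P[:,2]<.06)&(np.hypot(P[:,0]-.41,P[:,1]+.307)<.03);print('handle',k.sum(),P[k].mean(0))
E
```

```text
t: 26.4
tcp_pos: [0.4091, -0.3066, 0.2027]
tool_rot: [0.764, 0.645, -0.0, -0.001]
force: [0.6, -0.5, 0.5]
finger_gap: 1.003
gripper_force: 0.0
now red n 7 ang med 133.6468080462202
green 12 [126.56996197 143.77366586 153.25597787]
26.45
knob 650 [ 0.40972903 -0.30642504  0.06873734] 0.07158655714693879 felt [ 409.1 -319.5   66.6   86.4    5.2]
handle 179 [ 0.41089442 -0.30007301  0.04613952]
```

```bash
python3 -c "
from station import manip
print(manip.sign_off())"
```

```text
the job is handed in; nothing more can be done
None
```

I handed the job in at about 26 s of robot time. The 60 mm blank is held in the caliper with the needle in the green, and the stamp was pressed at about 8 N, an estimated 1–2 mm or less from its centre. The stamp is back upright on the felt, and I never moved near the clock, box or pliers. I did not look for the ink mark itself, and the sign-off gave no verdict.

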